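# Turn the jar carousel to the marked jar and hold it

### The arm

A 6-joint arm with a two-finger parallel gripper is mounted at the origin on a cart in front of the work surface, level with it; the furniture and walls round the work are solid. World frame = base frame: x ahead of the robot, y to its left, z up, the work surface at z = 0. Lengths are in m, angles in degrees, forces in N, time in s.
With the tool pointing down it reaches from about 0.4 to 0.825 m from the base axis. Payload 7 kg.
Tool frame: the origin (TCP) lies on the centre line of the jaws, within the pads' length; the fingertips stand 22 mm ahead of it and the grasp point (between the pads) lies 3 mm ahead of it; z points along the fingers, y is the line along which they close (so a half turn about z gives the same grasp; the last joint's range is limited). The gripper opens to 88 mm and grips with 3 to 60 N. Pads are 19 mm wide; open, the fingers measure 130 mm over their backs; the gripper's body (78 mm by 193 mm) begins 47 mm behind the grasp point.
Start: joints at [83.944, 20.546, 0.682, 0, -70.136, -16.507], TCP at [0.259, 0.623, 0.249] pointing down, gripper open.
Joint ranges: [-176.03, 176.03], [-82.01, 121.73], [-58.28, 71.71], [-173.87, 95.51], [-174.79, -0.11], [-173.66, 173.66]. Speed limits (degrees/s): [136.94, 136.94, 172.46, 180, 180, 180].

### API

Orientations are given as [roll, pitch, yaw] about the fixed x, y, z axes, in that order (R = Rz(yaw) Ry(pitch) Rx(roll)).
In Python, from plant import get_state, cams, r gives the robot as it stands.
- The arm moves only by the tool apply_moves, never from a script. Its argument "targets" is a list of rows, each an object with "dp": the shift along the world's x, y, z in m, a list of three; "yaw": the turn about the world's z in degrees. In form: [{"dp": [x, y, z], "yaw": yaw}, ...]. A call has 1 to 20 rows; each row is the pose to reach, as a shift and turn from the pose commanded when the call began; what a row does not reach only later rows make up. A row lasts 1/12 s, in which the tool goes at most 41.7 mm and 7.16 degrees, less where a joint would pass 70% of its speed; a pose out of reach is approached as far as the arm can. A call with a gripper value outside its range is refused whole. "grip" is the gripper command: -1 is fully open, 1 is shut, values between are in proportion, set as the call begins (left out, the last holds). The fingers move at their own pace and stop on an object; "squeeze" is the grip in N (left out, the last holds). Time passes only in rows, so rows that repeat a pose let the fingers close. It gives the time, the measured TCP pose, the force, the opening and the grip force at its end, in the units of the state.
- get_state(): the state, without advancing time (a new reading comes with each control period).
- cams.capture(name): name is "side" or "top" or "wrist"; returns a dict with "image" (480x640x3 uint8, red, green, blue), "range_z" (480x640 float32, m along the optical axis (not along the pixel's ray), 0 where there is no reading), "fx", "fy", "cx", "cy" (pixels), "k1" (the pictures are not rectified: a ray, as slopes to the right and down, at radius r is drawn at 1 + k1 r^2 times it, then the intrinsics apply), "R" (3x3) and "t" (3): a world point X has camera coordinates R X + t; the wrist camera has in their place "T_tool_cam" (4x4, takes a point from camera to tool coordinates, whose origin is the TCP and whose axes are the flange's). Camera axes: x right, y down, z forward; pixel columns grow to the right and rows downward; lengths in m; the calibration is good to about 2 mm. A picture is of the moment at which its call begins: read the wrist's pose just before it.
- r.close_job(): hands the job in; it is judged then, once.
The state is a dict: "time_s": time; "joints": joint angles; "qd": joint speeds; "joint_torque": joint torques, N m; "tcp_pos": TCP position; "eef_rot": TCP orientation; "contact_force": force on the tool from outside, world axes, zero at the start; "moment": the same for the moment, N m; "gripper_width": finger opening in m; "gripper_force": force on a finger pad.
Only numpy, scipy, OpenCV 4.12 (cv2) and the standard library are available. Lean on these libraries where they do the work, as an engineer would, in place of code of your own. Each camera call takes 0.05 s, during which the arm holds its last target. There are 200 camera calls.

### The job

I need to draw a dose from the jar with the yellow cap: turn the carousel by the black handle in its middle until that jar stands squarely in front, right behind the fixed red pointer. Do not touch the jars, and keep them all standing in their wells. Finish while still gripping the handle, so that the carousel stays still for me; do not let go of it.

Things in the scene. Friction and masses are not known exactly. Their poses are not given: they have to be found in the camera images.
- stand: the carousel's fixed grey foot, 210 mm in diameter, standing on the table; its position and yaw vary. Origin on the turning axis at the table top, z up. Its -x direction is the front: a flat grey arm runs out that way, ending 170 mm from the axis, with an upright red pointer (61 mm tall, 143 mm from the axis). Foot and pointer do not turn.
- pointer_tip (a point): the centre of the red pointer's top, 143 mm from the turning axis and 61 mm above the table; it shows which way the front is
- front_station (a point): the fixed point where the middle of the front jar's underside belongs: 85 mm from the turning axis, straight towards the red pointer, 32 mm above the table
- carousel (a joint): turn of the white plate about the upright axis, rad, 0 as it stood at the start, positive anticlockwise seen from above, free from -7 to 7. The plate is 244 mm in diameter, its upper side 32 mm above the table, with five shallow wells (48 mm inside, rims 11 mm high) evenly spaced at 72 degrees on a circle of 85 mm radius, each holding a jar. It turns easily (a few hundredths of 1 N m) and, let go, soon stops.
- handle: the black bar handle on a steel post in the middle of the carousel, fixed to the plate and turning with it: 60 mm long along its own x, 14 mm thick along its own y (grip it across this), 30 mm high. Origin at the bar's centre, on the turning axis, 167 mm above the table. The jars' tops are at 113 mm, 54 mm lower than the bar's centre, so a gripper from above clears them.
- jar_yellow: the marked jar: an upright brown glass jar with a yellow cap (31 mm in diameter), 42 mm in diameter and 81 mm tall, loose in one of the carousel's five wells, any of them; origin at the centre of its underside, z up, yaw has no meaning
- jar_1: an upright brown glass jar with a black screw cap, 42 mm in diameter and 78 mm tall, loose in one of the carousel's wells; origin at the centre of its underside, z up, yaw has no meaning
- jar_2: an upright brown glass jar with a black screw cap, 42 mm in diameter and 78 mm tall, loose in one of the carousel's wells; origin at the centre of its underside, z up, yaw has no meaning
- jar_3: an upright brown glass jar with a black screw cap, 42 mm in diameter and 78 mm tall, loose in one of the carousel's wells; origin at the centre of its underside, z up, yaw has no meaning
- jar_4: an upright brown glass jar with a black screw cap, 42 mm in diameter and 78 mm tall, loose in one of the carousel's wells; origin at the centre of its underside, z up, yaw has no meaning
There are look-alikes about, which are no part of the job. What is shaped like the jar_2 but turquoise is not meant. What is shaped like the jar_3 but pink is not meant.

How it is judged:
By the outcome, as a careful person would: the job done as asked, in the order asked, and still so for the second after the job is handed in, while the arm keeps its last pose, push and grip.
It also fails if it takes over 67 s, if anything falls off the work surface, if the arm or the gripper's body presses on something with over 40 N, if the wrist force passes 120 N, or if a joint passes its speed limit or range.

## Working session

There is one attempt and no reset: what is moved stays moved. The work goes in short steps, Python scripts to look and compute and a tool call to move; the robot and the scene stay as the last step left them, time stands still between calls to the robot, and variables do not carry over. Pictures are saved under pics/ and viewed, at most 10 in all, crops included, and the job is handed in when it is done.

Besides the shell and the picture viewer there is one more tool, called after ">>>" in YAML: its name, and indented under it one key for each argument. apply_moves: Moves the arm, as the interface text tells. Its arguments: {"type":"object","properties":{"targets":{"type":"array","items":{"type":"object","properties":{"dp":{"type":"array","items":{"type":"number"}},"yaw":{"type":"number"}}}},"grip":{"type":"number"},"squeeze":{"type":"number"}},"required":["targets"]}

```bash
ls; mkdir -p pics
cat > h.py <<'E'
import numpy as np,cv2
from plant import get_state,cams,r
from scipy.spatial.transform import Rotation as Ro
def cap(n):
    s=get_state();c=cams.capture(n)
    if n=="wrist":
        T=np.eye(4);T[:3,:3]=Ro.from_euler('xyz',s['eef_rot'],degrees=True).as_matrix();T[:3,3]=s['tcp_pos']
        W=T@np.array(c['T_tool_cam']);c['R']=W[:3,:3].T;c['t']=-W[:3,:3].T@W[:3,3]
    c['R']=np.array(c['R']);c['t']=np.array(c['t']);return c
def rays(c,uv):
    uv=np.atleast_2d(np.array(uv,float));d=np.c_[(uv[:,0]-c['cx'])/c['fx'],(uv[:,1]-c['cy'])/c['fy']]
    s=d.copy()
    for _ in range(10): s=d/(1+c['k1']*(s**2).sum(1,keepdims=True))
    return -c['R'].T@c['t'],np.c_[s,np.ones(len(s))]@c['R']
def onz(c,uv,z):
    o,d=rays(c,uv);return o+d*((z-o[2])/d[:,2])[:,None]
def depthpts(c,uv):
    o,d=rays(c,uv);uv=np.atleast_2d(uv).astype(int);return o+d*c['range_z'][uv[:,1],uv[:,0]][:,None]
def save(c,n): cv2.imwrite('pics/'+n,c['image'][:,:,::-1])
E
python3 - <<'E'
from h import *
print(get_state())
a=[cap(n)for n in("side","top")]
for c in a: print(-c['R'].T@c['t'],c['R'][2],c['fx'],c['k1'])
cv2.imwrite('pics/a.png',cv2.resize(np.hstack([c['image'] for c in a])[:,:,::-1],(800,300)))
save(a[1],'top.png');save(a[0],'side.png')
E
```

```text
pics
{'time_s': 0.0, 'joints': array([ 8.39432683e+01,  2.05893001e+01,  6.33305039e-01, -1.95845917e-02,
       -7.01364144e+01, -1.65085294e+01]), 'qd': array([ 0.04048032,  0.10363106,  0.07052221,  0.04902666, -0.00169828,
       -0.08111241]), 'joint_torque': array([-1.16601212e-03, -5.82713556e+01,  2.93051666e+01,  6.99746400e+00,
        6.97832205e-03, -1.57311024e-04]), 'tcp_pos': array([0.25885396, 0.62289386, 0.24764489]), 'eef_rot': array([ 1.79906168e+02, -8.60942169e-03, -2.25719235e+01]), 'contact_force': array([-1.07285596, -0.12931933, -0.58753551]), 'moment': array([ 0.04357338, -0.036196  ,  0.00755181]), 'gripper_force': 0.0, 'gripper_width': 0.08783343668504691}
[ 0.18498831 -0.56188284  0.59057675] [ 0.43896927  0.73725581 -0.51357556] 464.3047369359897 -0.045715241109455934
[0.50113684 0.0653478  1.07003803] [ 0.05757991  0.00757839 -0.99831214] 618.108170850147 -0.0005233195362245113
```

View pics/top.png

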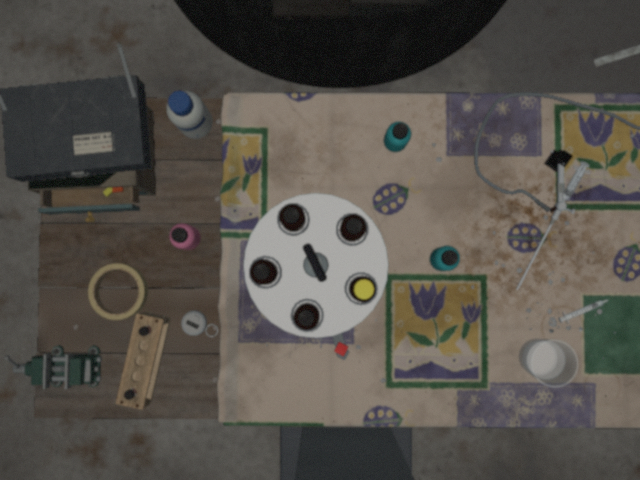

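View pics/side.png

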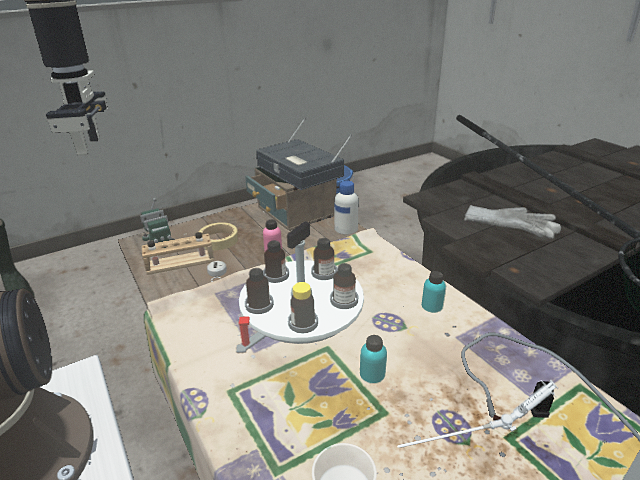

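The top view shows the plate centred near (316,265), the handle at (315,262), the yellow cap at (363,289) and the pointer at (342,350). In the side view the handle is at (298,236), the yellow cap at (301,291) and the pointer at (244,330).

```bash
cat >> h.py <<'E'
def hsv(c): return cv2.cvtColor(c['image'],cv2.COLOR_RGB2HSV)
def blob(m,near=None):
    n,l,s,ce=cv2.connectedComponentsWithStats(m.astype(np.uint8))
    k=[i for i in range(1,n) if s[i,4]>15]
    i=min(k,key=lambda i:np.hypot(*(ce[i]-near))) if near is not None else max(k,key=lambda i:s[i,4])
    return ce[i],l==i
def tri(c1,u1,c2,u2):
    o1,d1=rays(c1,u1);o2,d2=rays(c2,u2);A=np.c_[d1[0],-d2[0]]
    k=np.linalg.lstsq(A,o2-o1,rcond=None)[0];p,q=o1+k[0]*d1[0],o2+k[1]*d2[0]
    return (p+q)/2,np.linalg.norm(p-q)
def yel(c,near): H=hsv(c);return blob((abs(H[...,0].astype(int)-29)<5)&(H[...,1]>170)&(H[...,2]>110),near)
def red(c,near): H=hsv(c);return blob(((H[...,0]<6)|(H[...,0]>174))&(H[...,1]>150)&(H[...,2]>80),near)
E
python3 - <<'E'
from h import *
T=cap("top");S=cap("side")
yt,ym=yel(T,(363,289));ys,ysm=yel(S,(301,291));rt,rm=red(T,(342,350));rs,rsm=red(S,(244,330))
print('cap',yt,ym.sum(),ys,ysm.sum(),tri(T,yt,S,ys)); 
v=np.argwhere(rsm);print('red',rt,rm.sum(),rs,rsm.sum(),v.min(0),v.max(0))
topred=[v[v[:,0]<v[:,0].min()+3][:,1].mean(),v[:,0].min()+2]
print('tip tri',tri(T,rt,S,topred),'onz',onz(T,rt,.061))
H=hsv(T);w,wm=blob((H[...,1]<40)&(H[...,2]>150)&(np.hypot(*(np.indices((480,640))-np.array([265,316])[:,None,None]))<85))
ct=max(cv2.findContours(wm.astype(np.uint8),0,1)[0],key=len);hull=cv2.convexHull(ct)[:,0]
e=cv2.fitEllipse(hull);print('plate',e,onz(T,[e[0]],.032))
P=onz(T,hull,.032);A=np.c_[2*P[:,:2],np.ones(len(P))];s=np.linalg.lstsq(A,(P[:,:2]**2).sum(1),rcond=None)[0];print('circ',s[:2],np.sqrt(s[2]+s[0]**2+s[1]**2))
yy,xx=np.mgrid[230:300,280:350];uv=np.c_[xx.ravel(),yy.ravel()];D=depthpts(T,uv);k=(D[:,2]>.15)&(D[:,2]<.2)
print('handle depth',k.sum(),np.median(D[k],0));q=D[k][:,:2];print(cv2.minAreaRect(q.astype(np.float32)),uv[k].mean(0))
m,V=cv2.PCACompute(q,None);print('axis',np.degrees(np.arctan2(V[0,1],V[0,0])))
bs,bm=blob((hsv(S)[...,2]<45)&(np.hypot(*(np.indices((480,640))-np.array([236,298])[:,None,None]))<18));print(bs,bm.sum(),'tri handle',tri(T,uv[k].mean(0),S,bs))
E
```

```text
Traceback (most recent call last):
  File "h.py", line 30, in yel
    def yel(c,near): H=hsv(c);return blob((abs(H[...,0].astype(int)-29)<5)&(H[...,1]>170)&(H[...,2]>110),near)
                                     ~~~~^^^^^^^^^^^^^^^^^^^^^^^^^^^^^^^^^^^^^^^^^^^^^^^^^^^^^^^^^^^^^^^^^^^^^
  File "h.py", line 24, in blob
    i=min(k,key=lambda i:np.hypot(*(ce[i]-near))) if near is not None else max(k,key=lambda i:s[i,4])
      ~~~^^^^^^^^^^^^^^^^^^^^^^^^^^^^^^^^^^^^^^^^
ValueError: min() iterable argument is empty
```

```bash
sed -i '/^def yel/d;/^def red/d' h.py
cat >> h.py <<'E'
def yel(c,near): H=hsv(c);return blob((abs(H[...,0].astype(int)-28)<6)&(H[...,1]>150)&(H[...,2]>80),near)
def red(c,near): H=hsv(c);return blob(((H[...,0]<8)|(H[...,0]>172))&(H[...,1]>130)&(H[...,2]>60),near)
E
cat > m.py <<'E'
from h import *
T=cap("top");S=cap("side")
for c,p in((T,(363,289)),(T,(342,350)),(S,(301,291)),(S,(244,330)),(T,(316,320)),(T,(310,250)),(S,(298,236))):print(hsv(c)[p[1],p[0]],end=' ')
yt,ym=yel(T,(363,289));ys,ysm=yel(S,(301,291));rt,rm=red(T,(342,350));rs,rsm=red(S,(244,330))
print('cap',yt,ym.sum(),ys,ysm.sum(),tri(T,yt,S,ys)); 
v=np.argwhere(rsm);print('red',rt,rm.sum(),rs,rsm.sum(),v.min(0),v.max(0))
topred=[v[v[:,0]<v[:,0].min()+3][:,1].mean(),v[:,0].min()+2]
print('tip tri',tri(T,rt,S,topred),'onz',onz(T,rt,.061))
H=hsv(T);w,wm=blob((H[...,1]<40)&(H[...,2]>120)&(np.hypot(*(np.indices((480,640))-np.array([265,316])[:,None,None]))<85))
ct=max(cv2.findContours(wm.astype(np.uint8),0,1)[0],key=len);hull=cv2.convexHull(ct)[:,0]
e=cv2.fitEllipse(hull);print('plate',e,onz(T,[e[0]],.032))
P=onz(T,hull,.032);A=np.c_[2*P[:,:2],np.ones(len(P))];s=np.linalg.lstsq(A,(P[:,:2]**2).sum(1),rcond=None)[0];print('circ',s[:2],np.sqrt(s[2]+s[0]**2+s[1]**2))
yy,xx=np.mgrid[230:300,280:350];uv=np.c_[xx.ravel(),yy.ravel()];D=depthpts(T,uv);k=(D[:,2]>.15)&(D[:,2]<.2)
print('handle depth',k.sum(),np.median(D[k],0));q=D[k][:,:2];print(cv2.minAreaRect(q.astype(np.float32)),uv[k].mean(0))
m,V=cv2.PCACompute(q,None);print('axis',np.degrees(np.arctan2(V[0,1],V[0,0])))
bs,bm=blob((hsv(S)[...,2]<60)&(np.hypot(*(np.indices((480,640))-np.array([236,298])[:,None,None]))<18));print(bs,bm.sum(),'tri handle',tri(T,uv[k].mean(0),S,bs))
E
python3 m.py
```

```text
[ 28 151 167] [  1 175 150] [ 29 126 249] [  1 104 135] [ 11 132  27] [ 0  0 31] [30  9 58] Traceback (most recent call last):
  File "m.py", line 4, in <module>
    yt,ym=yel(T,(363,289));ys,ysm=yel(S,(301,291));rt,rm=red(T,(342,350));rs,rsm=red(S,(244,330))
                                  ~~~^^^^^^^^^^^^^
  File "h.py", line 30, in yel
    def yel(c,near): H=hsv(c);return blob((abs(H[...,0].astype(int)-28)<6)&(H[...,1]>150)&(H[...,2]>80),near)
                                     ~~~~^^^^^^^^^^^^^^^^^^^^^^^^^^^^^^^^^^^^^^^^^^^^^^^^^^^^^^^^^^^^^^^^^^^^
  File "h.py", line 24, in blob
    i=min(k,key=lambda i:np.hypot(*(ce[i]-near))) if near is not None else max(k,key=lambda i:s[i,4])
      ~~~^^^^^^^^^^^^^^^^^^^^^^^^^^^^^^^^^^^^^^^^
ValueError: min() iterable argument is empty
```

```bash
sed -i '/^def yel/s/>150/>105/;/^def red/s/>130/>95/' h.py; python3 m.py
```

```text
[ 28 155 168] [  0 167 154] [ 29 128 249] [  2 104 142] [  0 127  26] [150  27  28] [ 0 13 61] cap [363.6217765 289.       ] 349 [300.38647343 289.2705314 ] 207 (array([0.48373611, 0.0016043 , 0.11129226]), np.float64(0.0023925475109077316))
red [340.82113821 348.50406504] 123 [243.91743119 329.53669725] 218 [317 239] [345 248]
tip tri (array([0.38747718, 0.03503014, 0.06482169]), np.float64(0.0014738891837873295)) onz [[0.3877305  0.03462852 0.061     ]]
plate ((316.02105712890625, 264.5125427246094), (145.4890899658203, 146.4176788330078), 156.4308624267578) [[0.52414258 0.07558754 0.032     ]]
circ [0.52503086 0.07567403] 0.1224850392484723
handle depth 422 [0.52443226 0.07700346 0.18113972]
((0.5243358612060547, 0.07639387249946594), (0.05937900021672249, 0.02019725739955902), 18.883426666259766) [314.36729858 262.1492891 ]
axis 26.470428165410112
[307.4516129  228.93548387] 31 tri handle (array([0.53097319, 0.0728348 , 0.18070905]), np.float64(0.015348026057807485))
```

Axis at about (0.525, 0.076); the pointer lies 143 mm from it at bearing 196.6°. The cap is 85 mm out at 241° and 0.111 m high. Both match the given sizes, so the turn needed is about −44°. I'll go above the handle for a close look.

>>> apply_moves:
  targets:
    - {"dp": [0.005,-0.01,0.002],"yaw": 1}
    - {"dp": [0.015,-0.03,0.006],"yaw": 3}
    - {"dp": [0.03,-0.06,0.012],"yaw": 6}
    - {"dp": [0.045,-0.09,0.018],"yaw": 9}
    - {"dp": [0.06,-0.12,0.025],"yaw": 12}
    - {"dp": [0.075,-0.15,0.03],"yaw": 15}
    - {"dp": [0.09,-0.18,0.035],"yaw": 18}
    - {"dp": [0.105,-0.21,0.04],"yaw": 21}
    - {"dp": [0.12,-0.24,0.045],"yaw": 24}
    - {"dp": [0.135,-0.27,0.05],"yaw": 27}
    - {"dp": [0.15,-0.3,0.055],"yaw": 30}
    - {"dp": [0.165,-0.33,0.06],"yaw": 33}
    - {"dp": [0.18,-0.36,0.065],"yaw": 36}
    - {"dp": [0.195,-0.39,0.07],"yaw": 39}
    - {"dp": [0.21,-0.42,0.07],"yaw": 42}
    - {"dp": [0.225,-0.45,0.07],"yaw": 45}
    - {"dp": [0.24,-0.485,0.07],"yaw": 48}
    - {"dp": [0.255,-0.52,0.07],"yaw": 50}
    - {"dp": [0.264,-0.54,0.07],"yaw": 51}
    - {"dp": [0.266,-0.547,0.07],"yaw": 51}
  grip: -1

```text
time_s: 2.07
tcp_pos: [0.5258, 0.0735, 0.3185]
eef_rot: [180.0, 0.0, 28.3]
contact_force: [-0.3, 0.1, -0.5]
gripper_width: 0.0875
gripper_force: 0.0
```

>>> apply_moves:
  targets:
    - {"dp": [0,0,0],"yaw": 0}
    - {"dp": [0,0,0],"yaw": 0}
    - {"dp": [0,0,0],"yaw": 0}
    - {"dp": [0,0,0],"yaw": 0}

```text
time_s: 2.4
tcp_pos: [0.5247, 0.0773, 0.3187]
eef_rot: [-180.0, -0.0, 28.5]
contact_force: [0.0, 0.9, -0.2]
gripper_width: 0.0877
gripper_force: 0.0
```

Run:
```python
from h import *
c=cap("wrist");save(c,'w1.png');s=get_state();print(s['tcp_pos'],s['eef_rot'],s['joints'],-c['R'].T@c['t'],c['R'])
```

```text
[0.52474637 0.07730937 0.31870603] [-1.79994438e+02 -1.79373089e-02  2.85169549e+01] [ 2.95760622e+01  4.54233182e+00 -1.09389701e+01 -5.42717057e-03
 -7.45006611e+01  8.89423430e+01] [0.59461049 0.11475575 0.45275179] [[ 4.77783232e-01 -8.78477584e-01 -5.63540991e-04]
 [-8.39007126e-01 -4.56506122e-01  2.96089858e-01]
 [-2.60365563e-01 -1.40993954e-01 -9.55159923e-01]]
```

View pics/w1.png

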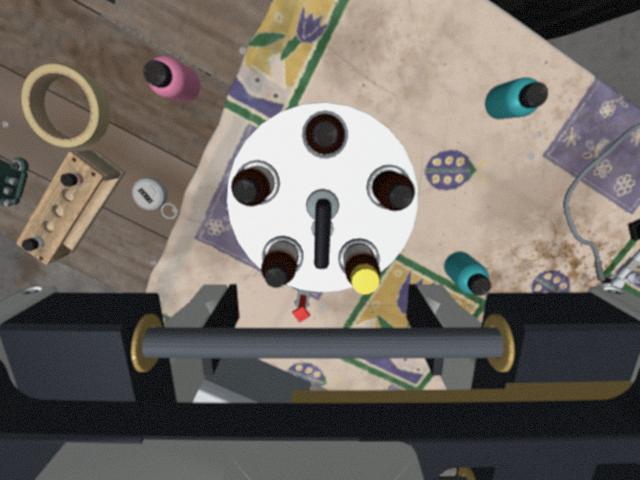

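The wrist view shows the bar upright in the picture around (322,233) and the plate centre near (322,198). The yellow cap is at (365,278) and the pointer at (302,312). The jaws are already about aligned.

```bash
cat > m2.py <<'E'
from h import *
c=cap("wrist");T=cap("top");o=-c['R'].T@c['t']
uv=np.argwhere(np.ones((480,640)))[:,::-1];D=depthpts(c,uv)
k=(D[:,2]>.15)&(D[:,2]<.2)&(np.hypot(D[:,0]-.525,D[:,1]-.076)<.05)
q=D[k];ztop=np.percentile(q[:,2],80)
print('bar n',k.sum(),'ztop',ztop,np.ptp(uv[k],axis=0),uv[k].mean(0))
t=k&(D[:,2]>ztop-.006);R=cv2.minAreaRect(onz(c,uv[t],ztop)[:,:2].astype(np.float32));print('bar top',R)
m,V=cv2.PCACompute(onz(c,uv[t],ztop)[:,:2],None);print(m,'axis',np.degrees(np.arctan2(V[0,1],V[0,0])))
y,ym=yel(c,(365,278));rd,rm=red(c,(302,312));yt,_=yel(T,(363,289));rt,_=red(T,(342,350))
capw,e=tri(c,y,T,yt);tipw,e2=tri(c,rd,T,rt)
print('cap',y,ym.sum(),capw,e,onz(c,y,.11),onz(T,yt,.11));print('tip',rd,rm.sum(),tipw,e2,onz(c,rd,.06),onz(T,rt,.06))
H=hsv(c);wm=blob((H[...,1]<40)&(H[...,2]>150)&(np.hypot(*(np.indices((480,640))-np.array([198,322])[:,None,None]))<103))[1]
hull=cv2.convexHull(max(cv2.findContours(wm.astype(np.uint8),0,1)[0],key=len))[:,0]
P=onz(c,hull,.032);P=P[(hull[:,1]<255)]
for _ in range(3):
    A=np.c_[2*P[:,:2],np.ones(len(P))];s=np.linalg.lstsq(A,(P[:,:2]**2).sum(1),rcond=None)[0];rr=np.sqrt(s[2]+s[0]**2+s[1]**2);P=P[abs(np.hypot(*(P[:,:2]-s[:2]).T)-rr)<.003]
print('plate',s[:2],rr,len(P))
for ax in (s[:2],m[0],np.array([.525,.0757])):
    a=[np.degrees(np.arctan2(*(p-ax)[::-1])) for p in (tipw[:2],capw[:2])];print(ax,a,'turn',a[0]-a[1],[np.hypot(*(p-ax)) for p in(tipw[:2],capw[:2])])
E
python3 m2.py
```

```text
bar n 1149 ztop 0.17990363598491976 [22 70] [322.18363795 232.97476066]
bar top ((0.5253862738609314, 0.07741700112819672), (0.05806874856352806, 0.013676868751645088), 26.453369140625)
[[0.52599871 0.07770414]] axis 26.52529778934791
cap [364.67681159 278.85507246] 690 [ 0.47499476 -0.01065124  0.06995607] 0.0020987398184246593 [[0.48690691 0.00319319 0.11      ]] [[ 0.47669733 -0.00837397  0.11      ]]
tip [301.02953586 310.17721519] 237 [0.38588748 0.03419188 0.04511619] 7.897745340014386e-06 [[0.39350961 0.03713076 0.06      ]] [[0.38755961 0.03464791 0.06      ]]
plate [0.52563447 0.07722831] 0.12217071343618767 21
[0.52563447 0.07722831] [np.float64(-162.8832821622517), np.float64(-119.95226632189002)] turn -42.93101584036168 [np.float64(0.14622364646812883), np.float64(0.1014258068665832)]
[0.52599871 0.07770414] [np.float64(-162.7475517681787), np.float64(-119.99608335801824)] turn -42.75146841016047 [np.float64(0.14671221028482756), np.float64(0.10201997313693657)]
[0.525  0.0757] [np.float64(-163.38605254448606), np.float64(-120.07475419650287)] turn -43.3112983479832 [np.float64(0.14517306220798837), np.float64(0.09978507212335438)]
```

The bar measures 58 × 14 mm with its top at 0.180, centre (0.5255, 0.0773), axis 26.5°, all consistent with the text. I'll go down and grip.

>>> apply_moves:
  targets:
    - {"dp": [0.0,0,-0.005],"yaw": -1}
    - {"dp": [0,0,-0.02],"yaw": -2}
    - {"dp": [0,0,-0.035],"yaw": -2}
    - {"dp": [0,0,-0.05],"yaw": -2}
    - {"dp": [0,0,-0.065],"yaw": -2}
    - {"dp": [0,0,-0.08],"yaw": -2}
    - {"dp": [0,0,-0.09],"yaw": -2}
    - {"dp": [0,0,-0.1],"yaw": -2}
    - {"dp": [0,0,-0.11],"yaw": -2}
    - {"dp": [0,0,-0.12],"yaw": -2}
    - {"dp": [0,0,-0.13],"yaw": -2}
    - {"dp": [0,0,-0.138],"yaw": -2}
    - {"dp": [0,0,-0.144],"yaw": -2}
    - {"dp": [0,0,-0.148],"yaw": -2}
    - {"dp": [0,0,-0.148],"yaw": -2}
    - {"dp": [0,0,-0.148],"yaw": -2}

```text
time_s: 3.88
tcp_pos: [0.5252, 0.0763, 0.1706]
eef_rot: [180.0, -0.0, 26.4]
contact_force: [-0.4, -0.2, -0.3]
gripper_width: 0.0875
gripper_force: 0.0
```

>>> apply_moves:
  targets:
    - {"dp": [0,0,0],"yaw": 0}
    - {"dp": [0,0,0],"yaw": 0}
    - {"dp": [0,0,0],"yaw": 0}
    - {"dp": [0,0,0],"yaw": 0}
    - {"dp": [0,0,0],"yaw": 0}
    - {"dp": [0,0,0],"yaw": 0}
    - {"dp": [0,0,0],"yaw": 0}
    - {"dp": [0,0,0],"yaw": 0}
    - {"dp": [0,0,0],"yaw": 0}
    - {"dp": [0,0,0],"yaw": 0}
    - {"dp": [0,0,0],"yaw": 0}
    - {"dp": [0,0,0],"yaw": 0}
    - {"dp": [0,0,0],"yaw": 0}
    - {"dp": [0,0,0],"yaw": 0}
  grip: 1
  squeeze: 25

```text
time_s: 5.05
tcp_pos: [0.5245, 0.0773, 0.1705]
eef_rot: [-179.9, -0.0, 26.4]
contact_force: [-2.7, 5.7, 1.3]
gripper_width: 0.0202
gripper_force: 25.0
```

The opening of 20.2 mm is larger than the 14 mm bar, so I'll check before turning.

>>> apply_moves:
  targets:
    - {"dp": [0,0,0],"yaw": 0}
    - {"dp": [0,0,0],"yaw": 0}
    - {"dp": [0,0,0],"yaw": 0}
    - {"dp": [0,0,0],"yaw": 0}

```text
time_s: 5.38
tcp_pos: [0.5245, 0.0773, 0.1705]
eef_rot: [-179.9, -0.0, 26.4]
contact_force: [-3.8, 5.5, 2.2]
gripper_width: 0.02
gripper_force: 25.0
```

Run:
```python
from h import *
s=get_state();print(s['contact_force'],s['moment'],s['gripper_width'],s['gripper_force'],s['tcp_pos'])
c=cap("wrist");S=cap("side");T=cap("top")
z=cv2.resize(S['image'][190:370,190:400],(466,400));
cv2.imwrite('pics/g1.png',np.hstack([cv2.resize(c['image'],(400,300)),cv2.resize(S['image'][190:370,190:400],(350,300))])[:,:,::-1])
```

```text
[-3.8439051   5.49652138  2.18536424] [2.0777558  1.35369053 0.01043722] 0.019965538143860057 24.999628365039825 [0.52452637 0.07728257 0.17045301]
```

View pics/g1.png

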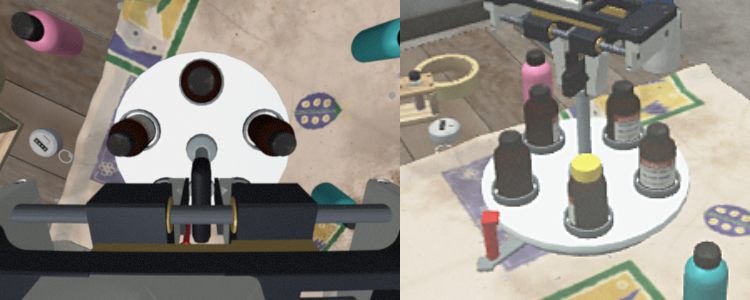

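Both panels show the gripper over the bar, with the bar between the fingers at about (200,190) in the left one. I'll zoom in to see the pads.

Run:
```python
from h import *
c=cap("wrist");S=cap("side")
g=lambda i:np.clip(i.astype(float)*1.8,0,255).astype(np.uint8)
cv2.imwrite('pics/g2.png',g(np.hstack([cv2.resize(c['image'][220:420,240:400],(400,500)),cv2.resize(S['image'][195:275,265:329],(400,500),interpolation=cv2.INTER_CUBIC)])[:,:,::-1]))
```

```text
(no output)
```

View pics/g2.png

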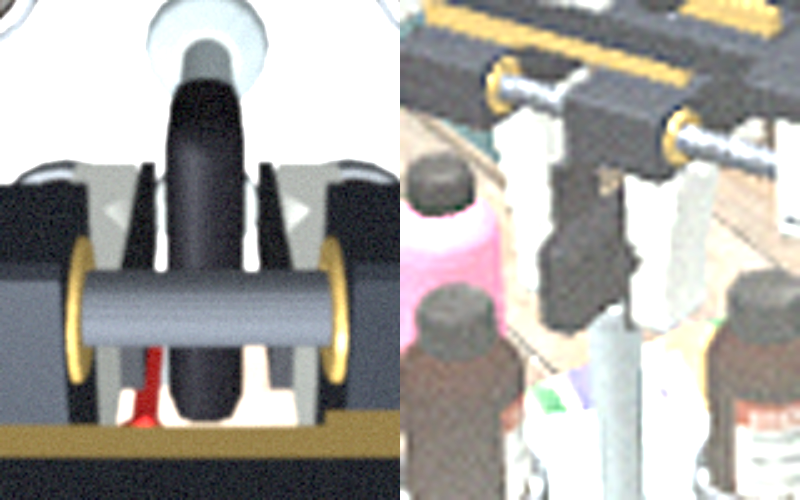

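The zoom shows 2–3 mm of clearance on each side of the bar (168–242 px wide), while the fingertips at 0.148 m reach below its underside at 0.152 m. They are pinching the roughly 20 mm steel post. I'll open, raise 9 mm and grip the bar itself.

>>> apply_moves:
  targets:
    - {"dp": [0,0,0],"yaw": 0}
    - {"dp": [0,0,0],"yaw": 0}
    - {"dp": [0,0,0],"yaw": 0}
    - {"dp": [0,0,0],"yaw": 0}
    - {"dp": [0,0,0],"yaw": 0}
    - {"dp": [0,0,0.003],"yaw": 0}
    - {"dp": [0,0,0.006],"yaw": 0}
    - {"dp": [0,0,0.009],"yaw": 0}
    - {"dp": [0,0,0.009],"yaw": 0}
    - {"dp": [0,0,0.009],"yaw": 0}
  grip: 0

```text
time_s: 6.47
tcp_pos: [0.5252, 0.0764, 0.1799]
eef_rot: [180.0, -0.0, 26.4]
contact_force: [-0.4, 0.1, 0.5]
gripper_width: 0.0443
gripper_force: 0.0
```

>>> apply_moves:
  targets:
    - {"dp": [0,0,0],"yaw": 0}
    - {"dp": [0,0,0],"yaw": 0}
    - {"dp": [0,0,0],"yaw": 0}
    - {"dp": [0,0,0],"yaw": 0}
    - {"dp": [0,0,0],"yaw": 0}
    - {"dp": [0,0,0],"yaw": 0}
    - {"dp": [0,0,0],"yaw": 0}
    - {"dp": [0,0,0],"yaw": 0}
    - {"dp": [0,0,0],"yaw": 0}
    - {"dp": [0,0,0],"yaw": 0}
    - {"dp": [0,0,0],"yaw": 0}
    - {"dp": [0,0,0],"yaw": 0}
    - {"dp": [0,0,0],"yaw": 0}
    - {"dp": [0,0,0],"yaw": 0}
  grip: 1
  squeeze: 25

```text
time_s: 7.63
tcp_pos: [0.5244, 0.0773, 0.1794]
eef_rot: [-179.9, -0.0, 26.4]
contact_force: [-3.7, 6.4, 1.7]
gripper_width: 0.0142
gripper_force: 25.0
```

Now it grips at 14.2 mm. I'll turn smoothly by −44°, shifting about 1 mm to relieve the side load.

>>> apply_moves:
  targets:
    - {"dp": [0,0.0005,0],"yaw": -0.4}
    - {"dp": [-0.0005,0.001,0],"yaw": -1.2}
    - {"dp": [-0.0005,0.001,0],"yaw": -2.5}
    - {"dp": [-0.0005,0.001,0],"yaw": -4.5}
    - {"dp": [-0.0005,0.001,0],"yaw": -7}
    - {"dp": [-0.0005,0.001,0],"yaw": -10}
    - {"dp": [-0.0005,0.001,0],"yaw": -13}
    - {"dp": [-0.0005,0.001,0],"yaw": -16}
    - {"dp": [-0.0005,0.001,0],"yaw": -19}
    - {"dp": [-0.0005,0.001,0],"yaw": -22}
    - {"dp": [-0.0005,0.001,0],"yaw": -25}
    - {"dp": [-0.0005,0.001,0],"yaw": -28}
    - {"dp": [-0.0005,0.001,0],"yaw": -31}
    - {"dp": [-0.0005,0.001,0],"yaw": -34}
    - {"dp": [-0.0005,0.001,0],"yaw": -37}
    - {"dp": [-0.0005,0.001,0],"yaw": -39.5}
    - {"dp": [-0.0005,0.001,0],"yaw": -41.5}
    - {"dp": [-0.0005,0.001,0],"yaw": -43}
    - {"dp": [-0.0005,0.001,0],"yaw": -43.8}
    - {"dp": [-0.0005,0.001,0],"yaw": -44}

```text
time_s: 9.3
tcp_pos: [0.5244, 0.0775, 0.1795]
eef_rot: [-180.0, 0.0, -17.6]
contact_force: [-1.9, 2.8, -0.1]
gripper_width: 0.0138
gripper_force: 25.0
```

>>> apply_moves:
  targets:
    - {"dp": [0,0,0],"yaw": 0}
    - {"dp": [0,0,0],"yaw": 0}
    - {"dp": [0,0,0],"yaw": 0}
    - {"dp": [0,0,0],"yaw": 0}

```text
time_s: 9.63
tcp_pos: [0.5244, 0.0775, 0.1794]
eef_rot: [-180.0, 0.0, -17.6]
contact_force: [-2.4, 4.6, -1.3]
gripper_width: 0.0139
gripper_force: 25.0
```

Run:
```python
from h import *
c=cap("wrist");S=cap("side");T=cap("top");s=get_state();print(s['contact_force'],s['moment'],s['gripper_width'],s['eef_rot'])
cv2.imwrite('pics/t1.png',np.hstack([cv2.resize(x,(266,400)) for x in (T['image'][180:380,250:383],S['image'][200:360,220:326],c['image'][:,160:480])])[:,:,::-1])
```

```text
[-2.84220929  5.41270237 -1.18098611] [1.8108224  0.73919181 0.04090796] 0.013787900175020911 [-1.79981738e+02  9.77668586e-03 -1.75540431e+01]
```

View pics/t1.png

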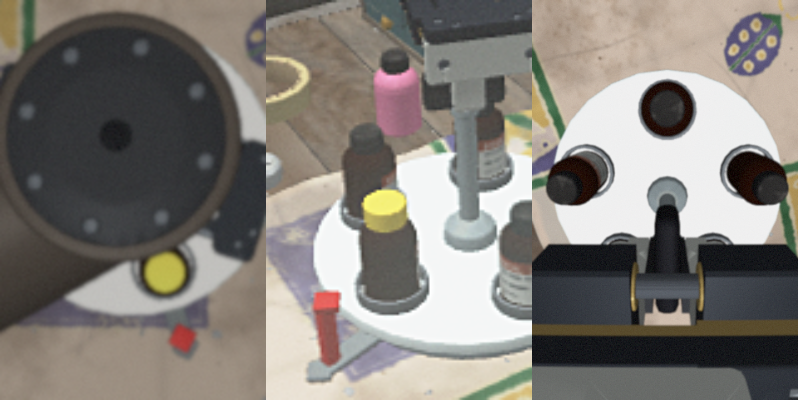

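The top panel shows the yellow cap (165,272) lined up with the pointer (182,338), and all jars are standing in their wells. Next I'll measure what is left of the error.

```bash
cat > m3.py <<'E'
from h import *
T=cap("top");S=cap("side")
yt,ym=yel(T,(333,315));ys,ysm=yel(S,(267,283));rt,rm=red(T,(341,349));rs,rsm=red(S,(244,330))
top=lambda c,m:(lambda k:cv2.minEnclosingCircle(cv2.findContours(m.astype(np.uint8),0,1)[0][0]))(0)
print('cap',yt,ym.sum(),top(T,ym),tri(T,yt,S,ys),'red',rt,rm.sum(),rs)
cap_=onz(T,yt,.110)[0][:2];tip=onz(T,rt,.058)[0][:2];print(cap_,tip)
v=np.argwhere(rsm)
uv=[v[v[:,0]<v[:,0].min()+5].mean(0)[::-1]];print('tip side',onz(S,uv,.061),'cap side',onz(S,ys,.106))
cs=onz(S,ys,.106)[0][:2];ts=onz(S,uv,.061)[0][:2]
for nm,C,P in(('top',cap_,tip),('side',cs,ts)):
  for ax in ([.525,.0757],[.5255,.077],[.5244,.0765]):
    a=[np.degrees(np.arctan2(*(p-ax)[::-1])) for p in (P,C)];print(nm,ax,np.round(a,2),'turn %.2f'%(a[0]-a[1]),[round(np.hypot(*(p-ax)),4) for p in(P,C)])
H=hsv(S);w=(H[...,1]<45)&(H[...,2]>140);w[:260]=0;w[345:]=0;w[:,:220]=0;w[:,380:]=0
wm=blob(w)[1];hl=cv2.convexHull(max(cv2.findContours(wm.astype(np.uint8),0,1)[0],key=len))[:,0]
P=onz(S,hl,.032);P=P[hl[:,1]>300]
s=np.linalg.lstsq(np.c_[2*P[:,:2],np.ones(len(P))],(P[:,:2]**2).sum(1),rcond=None)[0];print('plate side',s[:2],np.sqrt(s[2]+s[0]**2+s[1]**2),len(P))
E
python3 m3.py
```

```text
cap [332.03351955 315.89944134] 358 ((332.0, 315.8571472167969), 10.738171577453613) (array([0.4425859 , 0.05000678, 0.10955739]), np.float64(0.0011608982585078586)) red [340.84  348.544] 125 [243.94444444 329.61574074]
[0.44314074 0.04977145] [0.38732916 0.03450648]
tip side [[0.38838746 0.03955012 0.061     ]] cap side [[0.44397566 0.05481251 0.106     ]]
top [0.525, 0.0757] [-163.34 -162.42] turn -0.92 [np.float64(0.1437), np.float64(0.0859)]
top [0.5255, 0.077] [-162.91 -161.71] turn -1.20 [np.float64(0.1446), np.float64(0.0867)]
top [0.5244, 0.0765] [-162.97 -161.79] turn -1.17 [np.float64(0.1434), np.float64(0.0855)]
side [0.525, 0.0757] [-165.18 -165.54] turn 0.37 [np.float64(0.1413), np.float64(0.0837)]
side [0.5255, 0.077] [-164.72 -164.78] turn 0.05 [np.float64(0.1421), np.float64(0.0845)]
side [0.5244, 0.0765] [-164.8  -164.91] turn 0.11 [np.float64(0.1409), np.float64(0.0833)]
plate side [0.55574472 0.14908375] 0.24572796285042992 3
```

Measured within the top camera's own frame, about −1° remains. The side view agrees once its calibration offset is taken out.

>>> apply_moves:
  targets:
    - {"dp": [0,0.0003,0],"yaw": -0.3}
    - {"dp": [0,0.0005,0],"yaw": -0.7}
    - {"dp": [0,0.0005,0],"yaw": -1}
    - {"dp": [0,0.0005,0],"yaw": -1}
    - {"dp": [0,0.0005,0],"yaw": -1}
    - {"dp": [0,0.0005,0],"yaw": -1}
    - {"dp": [0,0.0005,0],"yaw": -1}
    - {"dp": [0,0.0005,0],"yaw": -1}

```text
time_s: 10.55
tcp_pos: [0.5244, 0.0776, 0.1794]
eef_rot: [180.0, 0.0, -18.6]
contact_force: [-0.9, 0.7, -2.1]
gripper_width: 0.0136
gripper_force: 25.0
```

```bash
python3 m3.py | head -5
python3 - <<'E'
from h import *
s=get_state();print(s['contact_force'],s['gripper_width'],s['gripper_force'],s['qd'].round(2),s['time_s'])
E
```

```text
cap [331.07541899 316.22067039] 358 ((331.0082702636719, 316.12396240234375), 10.718451499938965) (array([0.44206684, 0.05149357, 0.10953718]), np.float64(0.0011992575895059675)) red [340.87704918 348.49180328] 122 [243.92165899 329.55760369]
[0.44264083 0.05125028] [0.38741349 0.03444647]
tip side [[0.38829482 0.03973532 0.061     ]] cap side [[0.44342503 0.05629407 0.106     ]]
top [0.525, 0.0757] [-163.31 -163.47] turn 0.16 [np.float64(0.1436), np.float64(0.0859)]
top [0.5255, 0.077] [-162.87 -162.74] turn -0.14 [np.float64(0.1445), np.float64(0.0868)]
[ 0.91554758 -1.16071742 -3.15729418] 0.013613216673050385 25.000583231449127 [-0.01 -0.04 -0.07 -0.03  0.02 -0.08] 10.65
```

The remaining error is under 0.2°, the grip is firm and everything is still, so I'm handing in.

```bash
python3 -c "
from plant import r
print(r.close_job())"
```

```text
the job is handed in; nothing more can be done
None
```

The yellow-capped jar now stands right behind the red pointer, measured within about 0.2°; all jars looked upright in their wells at the last picture (before a final 1° turn), and the gripper still holds the handle at 25 N (its first grip caught the steel post, so I re-gripped the bar before turning).

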